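# Ready the bench gas oven for lighting: drop the door, refit the valve knob, hold it in

## Robot

A 6-joint arm with a two-finger parallel gripper is mounted at the origin on a cart in front of the work surface, level with it; the furniture and walls round the work are solid. World frame = base frame: x ahead of the robot, y to its left, z up, the work surface at z = 0. Lengths are in m, angles in degrees, forces in N, time in s.
With the tool pointing down it reaches from about 0.4 to 0.825 m from the base axis. Payload 7 kg.
Tool frame: the origin (TCP) lies at the very end of the fingers, on their centre line; the grasp point (between the pads) lies 19 mm behind it; z points along the fingers, y is the line along which they close (so a half turn about z gives the same grasp; the last joint's range is limited). The gripper opens to 88 mm and grips with 3 to 60 N. Pads are 19 mm wide; open, the fingers measure 130 mm over their backs; the gripper's body (78 mm by 193 mm) begins 47 mm behind the grasp point.
Start: joints at [16.507, 20.546, 0.682, 0, -70.136, -16.507], TCP at [0.675, -0, 0.227] pointing down, gripper open.
Joint ranges: [-176.03, 176.03], [-82.01, 121.73], [-58.28, 71.71], [-173.87, 95.51], [-174.79, -0.11], [-173.66, 173.66]. Speed limits (degrees/s): [136.94, 136.94, 172.46, 180, 180, 180].

## Interface

Orientations are given as [roll, pitch, yaw] about the fixed x, y, z axes, in that order (R = Rz(yaw) Ry(pitch) Rx(roll)).
In Python, from plant import r gives the robot as it stands. The module is installed in compiled form; this text tells all that it offers.
- The arm moves only by the tool jog_arm, never from a script. Its arguments are lists of equal length, an entry for each row: "travel": the shift along the tool's x, y, z each as a share of 50 cm, from -1 to 1, a list of three; "dr": the turn, a rotation vector about the tool's x, y, z each as a share of 360 degrees, from -1 to 1, a list of three; "claw": the opening, from 0 (shut) to 1 (fully open). A call has exactly 10 rows; each row is the pose to reach, as a shift and turn from the pose commanded when the call began, along the tool's axes at that moment, turning the shorter way round; what a row does not reach only later rows make up. A row lasts 1/8 s, in which the tool goes at most 62.5 mm and 10.7 degrees, less where a joint would pass 70% of its speed; a pose out of reach is approached as far as the arm can. A call with a number of a shift or a turn outside -1 to 1 is refused whole. A call with a gripper value outside its range is refused whole. The fingers move at their own pace and stop on an object; "newtons" is the grip in N (left out, the last holds). Time passes only in rows, so rows that repeat a pose let the fingers close, or fill a call up. It gives the time, the measured TCP pose, the force, the opening and the grip force at its end, in the units of the state.
- r.get_state(): the state, without advancing time (a new reading comes with each control period).
- r.capture(name): name is "scene" or "side" or "wrist"; returns a dict with "pixels" (480x640x3 uint8, red, green, blue), "range_z" (480x640 float32, m along the optical axis (not along the pixel's ray), 0 where there is no reading), "fx", "fy", "cx", "cy" (pixels), "position" and "attitude" of the camera in the world; the wrist camera has in their place "hand_eye" (4x4, takes a point from camera to tool coordinates, whose origin is the TCP and whose axes are the flange's). Camera axes: x right, y up, looking along -z (the intrinsics and any distortion apply to the point x, -y, -z); pixel columns grow to the right and rows downward; lengths in m; the calibration is good to about 2 mm. A picture is of the moment at which its call begins: read the wrist's pose just before it.
- r.close_job(): hands the job in; it is judged then, once.
Trained networks look in the newest picture that a camera, given by its name, has taken for a name from the list of things; names that differ only in an ending like _2 or _b are one class to them, and where a whole thing is asked for, a point or a joint stands for the part that bears it (a point fixed in the world has none). Each returns a list of dicts, best first, with "conf" (0 to 1); they miss things now and then, are a little off and sometimes report something else, mostly with a low value. They report only what shows in the picture. A call takes as long as a camera call. They do not tell look-alikes from the thing itself.
- r.boxes_of(name, camera): "extent" ([left, top, right, bottom] in pixels, round what is visible of it).
- r.regions_of(name, camera): "pixels" (480x640 bool, what is visible of it) and "extent" ([left, top, right, bottom] in pixels, round what is visible of it).
- r.tip_of(name, camera): "at" ([column, row] in pixels: a listed point, or the origin of a listed thing).
The state is a dict: "time_s": time; "joints": joint angles; "qd": joint speeds; "joint_torque": joint torques, N m; "tcp_pos": TCP position; "eef_rot": TCP orientation; "contact_force": force on the tool from outside, world axes, zero at the start; "moment": the same for the moment, N m; "gripper_width": finger opening in m; "gripper_force": force on a finger pad.
Only numpy, scipy, OpenCV 4.12 (cv2) and the standard library are available. Lean on these libraries where they do the work, as an engineer would, in place of code of your own. Each camera call takes 0.05 s, during which the arm holds its last target. There are 200 camera calls.

## Task

Get the small gas oven ready for lighting: pull its door all the way down first, because a gas oven is only ever lit with the door open and the bare valve shaft must not be pushed in before that. Then pick up the loose knob, turn it so that its D-shaped bore matches the flat on the bare valve shaft (the nose of the knob points the way the flat faces), push it fully home on the shaft, and push knob and shaft right in against the valve's spring. The program finishes while still holding the knob pressed in; do not let go, and leave the other things on the bench where they are.

Things in the scene. Friction and masses are not known exactly. Their poses are not given: they have to be found in the camera images.
- oven: Grey sheet-metal bench oven fixed to the table, 400 mm wide (its y), 240 mm deep (its x), 200 mm high. Origin under its centre at table height; x points to its back, away from the robot, y to the robot's left, z up. The door fills the left part of the front; the right-hand 130 mm is the gas column, with the bare valve shaft standing on its top, near the front.
- valve: Round aluminium plate, 77 mm wide, fixed on top of the oven's gas column; the bare valve shaft stands in its middle. Origin on the shaft's axis at the oven's top, 200 mm above the table; axes as point shaft_tip. A raised pip on the plate, 34 mm from the axis, marks the side the flat faces (+x). 111 mm behind it is a thermostat whose identical knob is in place, fixed and not part of the job.
- oven_door (a joint): Door angle, rad: 0 shut (upright), 1.45 fully down on its stop, nearly level; starts 0 to 0.08. Door 266 mm wide, 112 mm high, 18 mm thick, hinged along its lower edge, opens towards the robot. Friction holds it up to about 0.15 rad; past 0.25 rad it sinks to its stop by itself, damped, in about 2 s. A pull of about 1 N at the handle moves it.
- door_hinge (a point): Middle of the door's hinge line, 70 mm above the table, in the plane of the oven's front face; axes as the oven's; the hinge line runs along y.
- door_handle (a point): Middle of the door's steel bar handle: 12 mm thick, 210 mm long, level, parallel to the oven's front; its axis is 42 mm off the door's outer face (60 mm in front of the hinge plane), and with the door shut 106 mm above the hinge, 6 mm below the door's top edge; posts 90 mm either side of the middle. The point moves and turns with the door.
- valve_shaft (a joint): How far the valve shaft is pushed in, m: 0 out, 0.007 fully in on its stop. A spring presses it out: 6 N at the start of its travel, 12 N at full travel. The shaft does not turn.
- shaft_tip (a point): Centre of the top end of the bare upright steel valve shaft, 234 mm above the table when out: D section, 16 mm diameter with one flat 4.5 mm from the axis, edges of the tip chamfered 2 mm; it stands 24 mm out of a steel collar 22 mm wide. z points up along the shaft, x the way the flat faces (within about 35 degrees of towards the robot). Moves with the shaft.
- knob: Loose black knob lying on its skirt on the bench, to the right of the oven's front. Skirt 48 mm across, 18 mm high; on it an upright grip rib with flat parallel sides, 16 mm wide (its y), reaching 19.5 mm behind and 27 mm before the axis, top 42 mm above the underside; the +x end is a tapered nose with an index line, the other end blunt. Origin on the axis at the underside, z up. 35 to 70 g.
- knob_nose (a point): End of the knob's nose: 27 mm from the axis along the knob's x, 40 mm above its underside. The knob's D bore opens below: 15 mm deep, 18 mm diameter, flat 5.5 mm from the axis on the nose side, so 1 mm of clearance round the shaft. Fully home, the shaft's tip stands on the floor of the bore: the underside is then 15 mm below the shaft's tip.
- screwdriver: screwdriver with an amber handle, 188 mm long, lying on the bench near the robot; bystander. Origin under its middle.
- cloth_tape: roll of dark tape, 55 mm across, 19 mm high, lying flat near the robot; bystander. Origin under its middle.
- pencil: carpenter's pencil, 150 mm long, 8 mm thick, lying on the bench; bystander. Origin under its middle.
- wax_tin: flat round tin, 80 mm across, 21 mm high; bystander. Origin under its middle.
- sanding_block: cork sanding block, 60 x 106 x 33 mm; bystander. Origin under its middle.
- block_plane: small block plane, 44 x 155 x 56 mm; bystander. Origin under its middle.
Things that resemble listed ones, but are neither listed nor needed, are in the scene too. Of the things shaped like the knob, the black one is meant.

How it is judged:
By the outcome, as a careful person would: the job done as asked, in the order asked, and still so for the second after the job is handed in, while the arm keeps its last pose, push and grip.
It also fails if it takes over 58 s, if anything falls off the work surface, if the arm or the gripper's body presses on something with over 40 N, if the wrist force passes 120 N, or if a joint passes its speed limit or range.

## Working session

There is one attempt and no reset: what is moved stays moved. The work goes in short steps, Python scripts to look and compute and a tool call to move; the robot and the scene stay as the last step left them, time stands still between calls to the robot, and variables do not carry over. Pictures are saved under pics/ and viewed, at most 10 in all, crops included, and the job is handed in when it is done.

Besides the shell and the picture viewer there is one more tool, called after "Request:" as a command line: name --argument value ..., lists and objects as JSON in quotes. jog_arm: Moves the arm, as the interface text tells. Its arguments: {"type":"object","properties":{"travel":{"type":"array"},"dr":{"type":"array"},"claw":{"type":"array"},"newtons":{"type":"number"}},"required":["travel","dr","claw"]}

```bash
mkdir -p pics; cat > h.py <<'E'
import numpy as np, cv2
from scipy.spatial.transform import Rotation as R
from plant import r
def cap(n):
    s=r.get_state(); c=r.capture(n)
    if n=='wrist':
        T=np.eye(4); T[:3,:3]=R.from_euler('xyz',s['eef_rot'],degrees=True).as_matrix(); T[:3,3]=s['tcp_pos']
        c['T']=T@np.array(c['hand_eye'])
    else:
        T=np.eye(4); a=np.array(c['attitude'],float)
        T[:3,:3]=a if a.shape==(3,3) else (R.from_euler('xyz',a,degrees=True).as_matrix() if a.size==3 else R.from_quat(a).as_matrix())
        T[:3,3]=c['position']; c['T']=T
    return c
def world(c,u,v,z=None,d=None):
    ray=np.array([(u-c['cx'])/c['fx'],-(v-c['cy'])/c['fy'],-1.0])
    Rm,p=c['T'][:3,:3],c['T'][:3,3]
    if z is not None:
        w=Rm@ray; return p+w*(z-p[2])/w[2]
    if d is None: 
        a=c['range_z'][int(v)-2:int(v)+3,int(u)-2:int(u)+3]; d=np.median(a[a>0])
    return p+Rm@(ray*d)
def cloud(c):
    v,u=np.mgrid[:480,:640]; d=c['range_z']
    P=np.stack([(u-c['cx'])/c['fx']*d,-(v-c['cy'])/c['fy']*d,-d],-1)
    return P@c['T'][:3,:3].T+c['T'][:3,3]
def save(c,n): cv2.imwrite(n,c['pixels'][:,:,::-1])
E
python3 - <<'E'
from h import *
s=r.get_state(); print(s)
for n in ['scene','side','wrist']:
    c=cap(n); save(c,f'pics/{n}0.png'); print(n,{k:v for k,v in c.items() if k not in('pixels','range_z')})
    for t in ['knob','knob_nose','shaft_tip','valve','door_handle','door_hinge','oven']:
        for q in r.tip_of(t,n)[:4]:
            try: w=world(c,*q['at']).round(3)
            except Exception as e: w=e
            print(t,q['conf'],q['at'],w)
E
```

```text
{'time_s': 0.0, 'joints': array([ 1.65049280e+01,  2.05896202e+01,  6.34257870e-01, -1.98249575e-02,
       -7.01353301e+01, -1.65074491e+01]), 'qd': array([ 0.00741361,  0.02325722, -0.03648301,  0.11551406,  0.16130131,
        0.00647347]), 'joint_torque': array([-8.00930356e-04, -5.82726967e+01,  2.93058443e+01,  6.99745238e+00,
        6.93249181e-03, -2.06530804e-04]), 'tcp_pos': array([ 6.74517302e-01, -5.01421843e-05,  2.25647773e-01]), 'eef_rot': array([ 1.79907750e+02, -7.90306906e-03, -9.00092659e+01]), 'contact_force': array([ 0.74485322,  0.19398713, -1.0754736 ]), 'moment': array([ 0.02991905,  0.0064759 , -0.05461179]), 'gripper_force': 0.0, 'gripper_width': 0.08789417140212562}
scene {'fx': 507.8151535464462, 'fy': 507.8151535464462, 'cx': 313.80990145929815, 'cy': 235.78079267871098, 'position': array([-0.38360537, -0.67066479,  0.80193778]), 'attitude': array([ 57.50372258,   0.22117018, -60.99583627]), 'T': array([[ 0.48486957,  0.47144459, -0.73664204, -0.38360537],
       [-0.87457796,  0.25764818, -0.41076856, -0.67066479],
       [-0.00386014,  0.84342007,  0.5
[... 2090 characters left out ...]
  [ 9.99998722e-01,  1.33923890e-03,  8.73028004e-04,
         1.30100859e-03],
       [ 4.85831269e-04,  2.65688066e-01, -9.64058927e-01,
        -1.57640878e-01],
       [ 0.00000000e+00,  0.00000000e+00,  0.00000000e+00,
         1.00000000e+00]]), 'T': array([[-9.99998644e-01, -1.34025397e-03, -9.57047490e-04,
         6.73679775e-01],
       [ 1.54637939e-03, -9.64048953e-01, -2.65720199e-01,
        -7.16706015e-02],
       [-5.66508078e-04, -2.65721319e-01,  9.64049718e-01,
         3.84247006e-01],
       [ 0.00000000e+00,  0.00000000e+00,  0.00000000e+00,
         1.00000000e+00]])}
shaft_tip 0.61 [532.4, 184.7] [ 0.596 -0.05   0.233]
valve 0.63 [494.2, 174.7] [ 0.603 -0.052  0.217]
```

View pics/scene0.png

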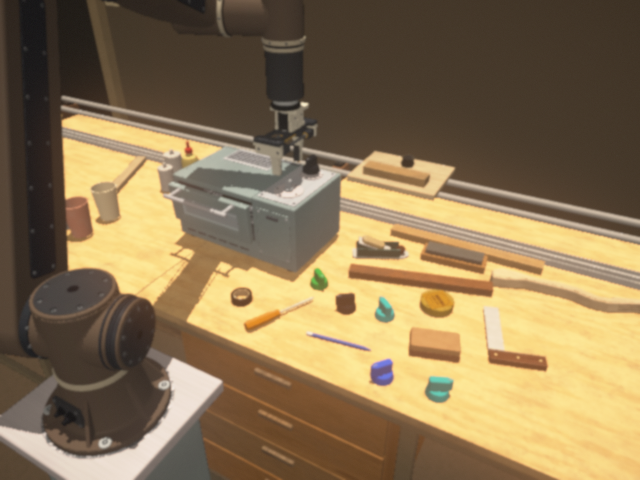

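View pics/side0.png

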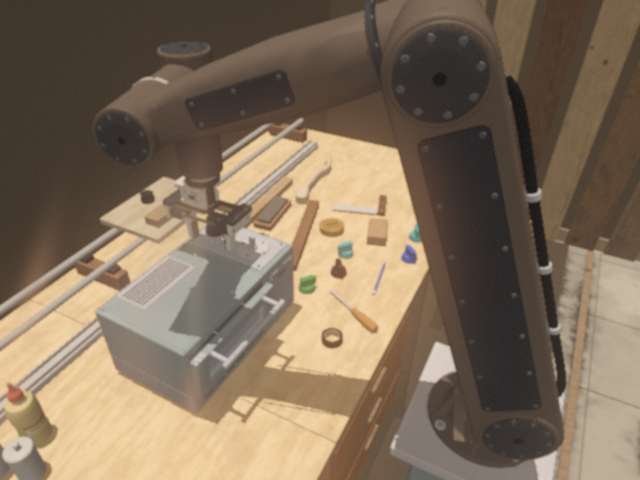

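View pics/wrist0.png

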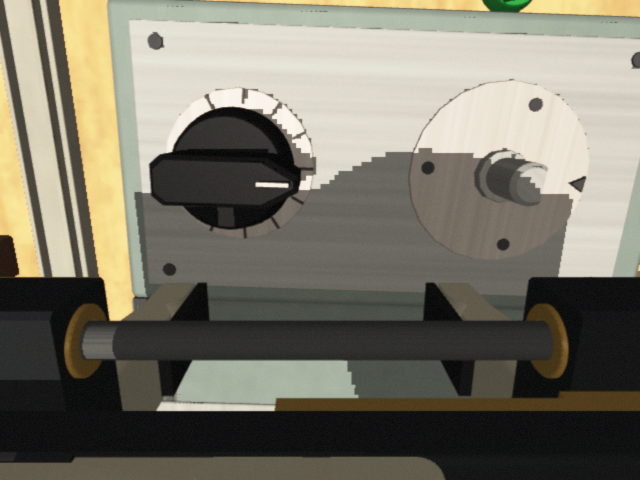

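The scene view shows the black knob at about (345,302), between the green and teal look-alikes. In the side view it is at (339,268). In the wrist view the bare shaft is at (525,183), its pip at (578,183) towards the robot, and the fixed thermostat knob at (225,175). The door is shut, with its handle at about (215,205) in the scene view.

```bash
cat > m.py <<'E'
from h import *
for n in ['scene','side']:
    c=cap(n); P=cloud(c); print(n)
    top=(abs(P[...,2]-0.2)<.006)&(P[...,0]>.45)&(P[...,0]<.9)&(abs(P[...,1])<.45)
    pts=P[top][:,:2].astype(np.float32); print('top rect',cv2.minAreaRect(pts), len(pts))
    for t in ['door_handle','oven_door']:
        for q in r.regions_of(t,n)[:2]:
            m=q['pixels']; A=P[m&(c['range_z']>0)]; print(t,q['conf'],q['extent'],np.percentile(A,[5,50,95],axis=0).round(3).tolist())
    # handle: points in front of the oven
    fr=(P[...,0]>.42)&(P[...,0]<.55)&(P[...,2]>.15)&(P[...,2]<.2)&(P[...,1]>-.1)&(P[...,1]<.35)
    A=P[fr]; 
    h=np.histogram(A[:,0],bins=np.arange(.42,.551,.01)); print(h[0])
    for q in r.regions_of('knob',n)[:7]:
        m=q['pixels']&(c['range_z']>0); A=P[m]; A=A[A[:,2]>.008]; col=c['pixels'][m].mean(0).round(); print('knob',q['conf'],q['extent'],col,A.mean(0).round(3),A.max(0).round(3),A.min(0).round(3))
        if col.max()<90:
            T=A[A[:,2]>.03][:,:2].astype(np.float32); print('rib',cv2.minAreaRect(T),len(T))
c=cap('wrist'); P=cloud(c)
for u,v,z in [(578,183,.204),(500,170,.203),(535,185,.234)]: print(world(c,u,v,z=z))
m=(P[...,2]>.225)&(P[...,2]<.245)&(abs(P[...,1]+.05)<.03)&(abs(P[...,0]-.6)<.03)
print('shaft',P[m].mean(0),P[m].min(0),P[m].max(0),m.sum())
m=(P[...,2]>.235)&(P[...,0]>.65)&(P[...,2]<.26)&(P[...,1]<-.02)
print('therm',cv2.minAreaRect(P[m][:,:2].astype(np.float32)),m.sum())
E
python3 m.py
```

```text
scene
top rect ((0.6451966762542725, 0.08201508224010468), (0.402662456035614, 0.24759253859519958), 87.49055480957031) 5414
door_handle 0.98 [162.7, 179.8, 253.6, 241.0] [[0.458, 0.021, 0.078], [0.508, 0.135, 0.142], [0.518, 0.263, 0.181]]
oven_door 0.56 [165.0, 187.2, 251.9, 243.0] [[0.457, 0.021, 0.08], [0.508, 0.133, 0.143], [0.517, 0.261, 0.181]]
[  0   0   1 226  87  25  25 112 683 533 636 238  89]
knob 0.86 [424.1, 373.4, 448.3, 402.8] [120. 157. 132.] [ 0.318 -0.554  0.027] [ 0.339 -0.528  0.045] [ 0.3   -0.576  0.008]
knob 0.79 [311.5, 268.1, 328.7, 290.2] [119. 146.  71.] [ 0.508 -0.185  0.026] [ 0.53  -0.162  0.046] [ 0.492 -0.205  0.008]
knob 0.77 [372.6, 296.3, 392.6, 321.7] [131. 162. 134.] [ 0.48  -0.373  0.026] [ 0.504 -0.35   0.046] [ 0.463 -0.395  0.008]
knob 0.77 [373.7, 358.2, 390.4, 385.9] [125. 111. 160.] [ 0.303 -0.442  0.028] [ 0.329 -0.42   0.046] [ 0.287 -0.463  0.008]
knob 0.63 [334.1, 295.6, 355.5, 315.7] [131.  93.  62.] [ 0.461 -0.284  0.027] [ 0.482 -0.26   0.045] [ 0.443 -0.304  0.008]
side
top rect ((0.6450453400611877, 0.08604922145605087), (0.402871
[... 861 characters left out ...]
5.3, 400.3] [132. 126. 117.] [0.503 0.174 0.148] [0.597 0.287 0.186] [ 0.452 -0.025  0.037]
knob 0.57 [405.2, 223.3, 417.4, 244.1] [126. 152. 135.] [ 0.328 -0.535  0.024] [ 0.347 -0.52   0.045] [ 0.311 -0.56   0.008]
knob 0.47 [401.4, 247.4, 415.6, 266.4] [130. 117. 147.] [ 0.311 -0.427  0.027] [ 0.333 -0.41   0.046] [ 0.288 -0.448  0.008]
[ 0.56143041 -0.04643025  0.204     ]
[ 0.59505698 -0.05190218  0.203     ]
[ 0.59537551 -0.04993378  0.234     ]
shaft [ 0.59845384 -0.05054358  0.23213011] [ 0.59084449 -0.0578636   0.22501756] [ 0.60427973 -0.04196568  0.23590903] 1606
therm ((0.7029168605804443, -0.05352218076586723), (0.01643340289592743, 0.046765148639678955), 88.00117492675781) 7513
```

Request:
jog_arm --travel '[[0,0,-0.12],[-0.05,0.05,-0.12],[-0.312,0.369,-0.12],[-0.312,0.369,-0.12],[-0.312,0.369,-0.12],[-0.312,0.369,-0.12],[-0.312,0.369,-0.12],[-0.312,0.369,-0.12],[-0.312,0.369,-0.12],[-0.312,0.369,-0.12]]' --dr '[[0,0,0],[0,0,0.25],[0,0,0.25],[0,0,0.25],[0,0,0.25],[0,0,0.25],[0,0,0.25],[0,0,0.25],[0,0,0.25],[0,0,0.25]]' --claw '[0.1,0.1,0.1,0.1,0.1,0.1,0.1,0.1,0.1,0.1]'

```text
time_s: 2.9
tcp_pos: [0.4904, 0.156, 0.2867]
eef_rot: [180.0, 0.0, 179.7]
contact_force: [0.5, -0.2, 1.0]
gripper_width: 0.009
gripper_force: 0.0
```

```bash
python3 - <<'E'
from h import *
print(r.get_state()['joints'])
for n in ['wrist','side','scene']:
    c=cap(n);P=cloud(c); 
    if n=='wrist': save(c,'pics/w1.png')
    m=(P[...,2]>.17)&(P[...,2]<.19)&(P[...,0]>.43)&(P[...,0]<.53)&(P[...,1]>.03)&(P[...,1]<.27)
    A=P[m]; print(n,np.histogram(A[:,0],np.arange(.43,.531,.005))[0])
    if n=='scene':
        for (x0,x1,y0,y1) in [(.43,.51,-.32,-.23)]:
            m=(P[...,2]>.03)&(P[...,0]>x0)&(P[...,0]<x1)&(P[...,1]>y0)&(P[...,1]<y1); print(cv2.minAreaRect(P[m][:,:2].astype(np.float32)),P[m].mean(0),m.sum())
E
```

```text
[ 3.95309785e+01  3.22270812e+00 -1.36679842e+01 -1.31767644e-03
 -7.30897404e+01 -1.29785979e+02]
wrist [   0    0    0    0  770 2440 2164  788  245  242  232  239  229  598
 2407 2840 2589 1109   12   45]
side [  0   0   0   0  72 235 167  55  25  22  23  22  21  57 260 269 209 152
  46  47]
scene [  0   0   0   0  66 143  67  14  12  10  12  13  13  51 163 150  81  64
  20  52]
((0.46647515892982483, -0.27875447273254395), (0.021368250250816345, 0.046286992728710175), 34.74770736694336) [ 0.4640723  -0.28028801  0.03875048] 152
```

View pics/w1.png

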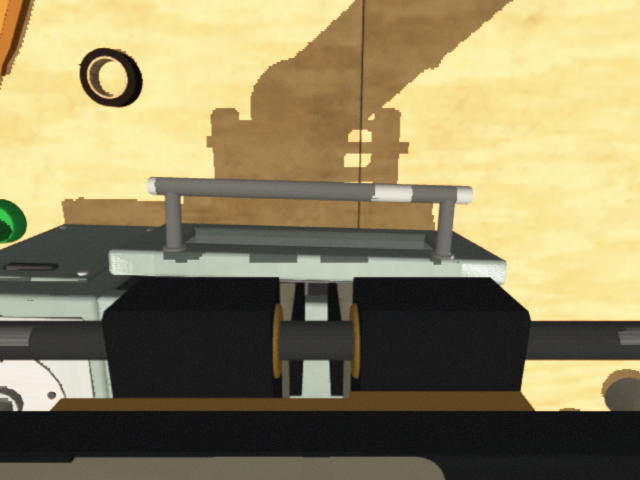

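The door is slightly ajar. The bar's axis is at x≈0.457 and the gap behind it runs from x≈0.465 to 0.497, so I'll lower the fingers in at x=0.481.

Request:
jog_arm --travel '[[0.019,0,0],[0.019,0,0.1],[0.019,0,0.2],[0.019,0,0.273],[0.019,0,0.273],[0.036,0,0.276],[0.055,0,0.282],[0.073,0,0.288],[0.092,0,0.295],[0.111,0,0.303]]' --dr '[[0,0,0],[0,0,0],[0,0,0],[0,0,0],[0,0,0],[0,0,0],[0,0,0],[0,0,0],[0,0,0],[0,0,0]]' --claw '[0.1,0.1,0.1,0.1,0.1,0.1,0.1,0.1,0.1,0.1]'

```text
time_s: 4.3
tcp_pos: [0.4342, 0.1561, 0.1355]
eef_rot: [180.0, 0.0, -180.0]
contact_force: [1.2, -0.4, 1.2]
gripper_width: 0.0093
gripper_force: 0.1
```

Request:
jog_arm --travel '[[0,0,-0.1],[0,0,-0.209],[-0.132,-0.872,-0.209],[-0.132,-0.872,-0.209],[-0.132,-0.872,-0.209],[-0.132,-0.872,-0.209],[-0.132,-0.872,-0.209],[-0.132,-0.872,-0.209],[-0.132,-0.872,-0.209],[-0.132,-0.872,-0.209]]' --dr '[[0,0,0],[0,0,0],[0,0,0],[0,0,0],[0,0,0],[0,0,0],[0,0,0],[0,0,0],[0,0,0],[0,0,0]]' --claw '[0.1,0.1,0.1,0.1,0.1,0.7,0.7,0.7,0.7,0.7]'

```text
time_s: 5.55
tcp_pos: [0.4998, -0.2828, 0.2384]
eef_rot: [180.0, -0.1, 179.7]
contact_force: [0.2, 1.5, -0.2]
gripper_width: 0.0531
gripper_force: 0.0
```

```bash
cat > k.py <<'E'
from h import *
s=r.get_state(); print(s['time_s'],s['tcp_pos'],s['eef_rot'],s['joints'])
c=cap('wrist');P=cloud(c);save(c,'pics/w2.png')
for q in r.tip_of('knob_nose','wrist')[:4]: print('nose',q['conf'],q['at'],world(c,*q['at'],z=.04).round(4))
for q in r.tip_of('knob','wrist')[:4]: print('knob',q['conf'],q['at'],world(c,*q['at'],z=.0).round(4))
m=(abs(P[...,0]-.466)<.045)&(abs(P[...,1]+.28)<.045)
h=P[...,2]
A=P[m&(h>.036)&(h<.06)]; rc=cv2.minAreaRect(A[:,:2].astype(np.float32)); print('rib',rc,len(A),np.percentile(A[:,2],[50,95]))
d=A[:,:2]-A[:,:2].mean(0); e=np.linalg.eigh(d.T@d)[1][:,1]; n=np.array([-e[1],e[0]])
p=A[:,:2]-np.array(rc[0]); t=p@e; w=p@n
for lo,hi in zip(np.linspace(t.min(),t.max(),9)[:-1],np.linspace(t.min(),t.max(),9)[1:]):
    k=(t>=lo)&(t<hi); print(round(lo,4),np.percentile(w[k],[2,98]).round(4))
print('axis',e,np.degrees(np.arctan2(e[1],e[0])))
B=P[m&(h>.012)&(h<.022)][:,:2].astype(np.float32); print('skirt',cv2.minEnclosingCircle(B),len(B))
c=cap('scene');P=cloud(c)
m=(P[...,0]>.35)&(P[...,0]<.52)&(P[...,1]>.03)&(P[...,1]<.27)&(P[...,2]>.005); print('door',np.percentile(P[m],[1,50,99],axis=0).round(3))
E
python3 k.py
```

```text
5.55 [ 0.49984602 -0.28284379  0.2383855 ] [ 1.79963715e+02 -1.47128917e-01  1.79735820e+02] [-1.00022405e+01  1.07694345e+01 -1.11872372e+01 -1.17143451e-02
 -6.81944750e+01 -8.02576202e+01]
nose 0.95 [344.6, 155.2] [ 0.4532 -0.2588  0.04  ]
nose 0.61 [406.3, 211.8] [ 0.5016 -0.2049  0.04  ]
nose 0.55 [238.9, 215.5] [ 0.5039 -0.3495  0.04  ]
knob 0.88 [316.0, 171.7] [ 0.4711 -0.2826  0.    ]
knob 0.8 [221.2, 190.2] [ 0.488  -0.3725  0.    ]
knob 0.55 [422.0, 221.4] [ 0.5194 -0.1805  0.    ]
rib ((0.46715375781059265, -0.27916282415390015), (0.01607992686331272, 0.04649903625249863), 36.23334884643555) 977 [0.04130597 0.04269673]
-0.0233 [-0.0073  0.0075]
-0.0174 [-0.0076  0.0079]
-0.0116 [-0.0075  0.008 ]
-0.0058 [-0.0075  0.0078]
-0.0 [-0.0074  0.0079]
0.0058 [-0.0075  0.0078]
0.0116 [-0.0071  0.0075]
0.0174 [-0.0046  0.005 ]
axis [-0.59321232  0.80504605] 126.3852970379154
skirt ((0.4683357775211334, -0.2814147472381592), 0.023389292880892754) 944
door [[0.407 0.033 0.022]
 [0.443 0.145 0.072]
 [0.518 0.267 0.085]]
```

View pics/w2.png

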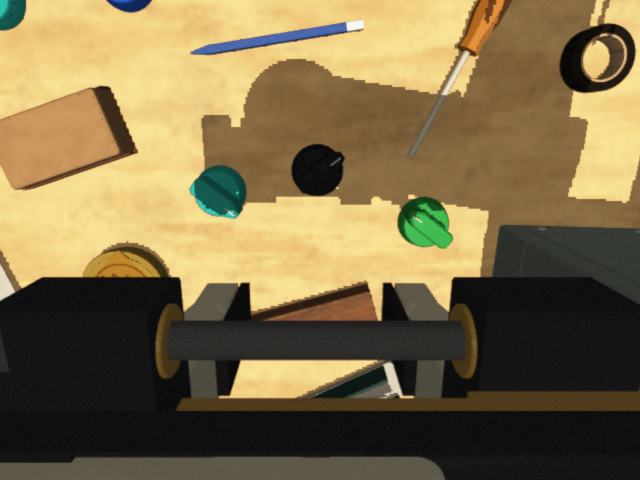

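The wrist view shows the black knob at (317,170) with its nose at (345,155). That puts its axis at about (0.469,-0.282) with nose yaw 126.4°. The door reads as down (handle at z≈0.02).

Request:
jog_arm --travel '[[0.064,-0.004,0.1],[0.064,-0.004,0.2],[0.064,-0.004,0.3],[0.064,-0.004,0.34],[0.064,-0.004,0.34],[0.064,-0.004,0.34],[0.064,-0.004,0.34],[0.064,-0.004,0.34],[0.064,-0.004,0.34],[0.064,-0.004,0.34]]' --dr '[[0,0,0.149],[0,0,0.149],[0,0,0.149],[0,0,0.149],[0,0,0.149],[0,0,0.149],[0,0,0.149],[0,0,0.149],[0,0,0.149],[0,0,0.149]]' --claw '[0.5,0.5,0.5,0.5,0.5,0.5,0.5,0.5,0.5,0.5]'

```text
time_s: 7.0
tcp_pos: [0.469, -0.282, 0.0697]
eef_rot: [180.0, 0.0, 126.4]
contact_force: [-0.1, -0.6, -0.7]
gripper_width: 0.0436
gripper_force: 0.0
```

```bash
python3 - <<'E'
from h import *
s=r.get_state(); print(s['tcp_pos'],s['eef_rot'])
c=cap('wrist');P=cloud(c);h=P[...,2]
m=(abs(P[...,0]-.466)<.045)&(abs(P[...,1]+.28)<.045)
A=P[m&(h>.037)&(h<.05)]; print(len(A)); 
if len(A)>20: print('rib',cv2.minAreaRect(A[:,:2].astype(np.float32)))
E
```

```text
[ 0.46896177 -0.28204889  0.06968457] [1.79992187e+02 7.26854139e-03 1.26387412e+02]
2897
rib ((0.46687135100364685, -0.2789532244205475), (0.015847098082304, 0.046965427696704865), 35.7648811340332)
```

Request:
jog_arm --travel '[[0,0,0.04],[0,0,0.075],[0,0,0.097],[0,0,0.097],[0,0,0.097],[0,0,0.097],[0,0,0.097],[0,0,0.097],[0,0,0.097],[0,0,0.097]]' --dr '[[0,0,0],[0,0,0],[0,0,0],[0,0,0],[0,0,0],[0,0,0],[0,0,0],[0,0,0],[0,0,0],[0,0,0]]' --claw '[0.5,0.5,0.5,0.5,0,0,0,0,0,0]' --newtons 50

```text
time_s: 8.3
tcp_pos: [0.4693, -0.2821, 0.0215]
eef_rot: [180.0, 0.0, 126.4]
contact_force: [-0.2, 0.3, 5.1]
gripper_width: 0.0154
gripper_force: 50.0
```

Request:
jog_arm --travel '[[0,0,-0.1],[0,0,-0.2],[0,0,-0.32],[0,0,-0.44],[0,0,-0.58],[0.153,0.575,-0.58],[0.153,0.575,-0.58],[0.153,0.575,-0.58],[0.153,0.575,-0.58],[0.153,0.575,-0.58]]' --dr '[[0,0,0],[0,0,0],[0,0,-0.127],[0,0,-0.127],[0,0,-0.127],[0,0,-0.127],[0,0,-0.127],[0,0,-0.127],[0,0,-0.127],[0,0,-0.127]]' --claw '[0,0,0,0,0,0,0,0,0,0]'

```text
time_s: 9.55
tcp_pos: [0.6561, -0.0477, 0.3103]
eef_rot: [-180.0, -0.1, 172.1]
contact_force: [0.6, -0.7, -0.1]
gripper_width: 0.0159
gripper_force: 50.0
```

```bash
cat > v.py <<'E'
from h import *
s=r.get_state(); print(s['time_s'],s['tcp_pos'],s['eef_rot'],s['gripper_width'],s['gripper_force'],s['contact_force'])
c=cap('wrist');P=cloud(c);save(c,'pics/w3.png')
h=P[...,2]
near=(abs(P[...,0]-.597)<.02)&(abs(P[...,1]+.05)<.02)
A=P[near&(h>.2315)&(h<.2365)]; print('tip',len(A),A.mean(0),cv2.minEnclosingCircle(A[:,:2].astype(np.float32)))
for t in ['shaft_tip','valve','knob_nose','knob']:
    for q in r.tip_of(t,'wrist')[:2]: print(t,q['conf'],q['at'],world(c,*q['at'],z={'shaft_tip':.234,'valve':.2}.get(t,.33)).round(4))
E
python3 v.py
```

```text
9.55 [ 0.65614235 -0.04772759  0.31026491] [-1.79995371e+02 -6.07577658e-02  1.72131774e+02] 0.01589326796724243 49.99931573867798 [ 0.58282797 -0.67264148 -0.11252608]
tip 537 [ 0.59661722 -0.05025024  0.2332514 ] ((0.5955581665039062, -0.050195641815662384), 0.007980912923812866)
shaft_tip 0.93 [294.3, 149.3] [ 0.5965 -0.0517  0.234 ]
valve 0.73 [297.5, 142.0] [ 0.5941 -0.051   0.2   ]
knob_nose 0.98 [132.7, 60.0] [ 0.5583 -0.0909  0.33  ]
knob_nose 0.79 [318.3, 252.6] [ 0.627  -0.0433  0.33  ]
knob 0.93 [172.5, 77.9] [ 0.565 -0.08   0.33 ]
knob 0.6 [315.1, 286.8] [ 0.6393 -0.0461  0.33  ]
```

View pics/w3.png

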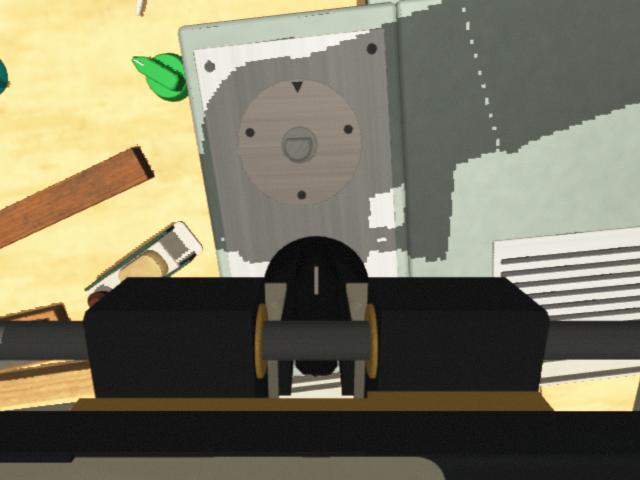

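```bash
cat >> v.py <<'E'
g=c['pixels'].astype(int).sum(2)
m=(g<150); m[:76]=0; m[100:]=0; m[:,:280]=0; m[:,315:]=0
v,u=np.nonzero(m); pip=np.mean([world(c,a,b,z=.2035) for a,b in zip(u,v)],0); print('pip',len(u),u.mean(),v.mean(),pip)
ax=np.array([.5955,-.0502]); d=pip[:2]-ax; print('pip yaw',np.degrees(np.arctan2(d[1],d[0])),np.hypot(*d))
ph=np.radians(np.arange(140,216,2)); pr=[np.percentile((A[:,:2]-ax)@[np.cos(a),np.sin(a)],98) for a in ph]
print('flat',np.degrees(ph[np.argsort(pr)[:6]]),np.sort(pr)[:6])
# held knob
t=s['tcp_pos']; K=P[(abs(P[...,0]-t[0])<.06)&(abs(P[...,1]-t[1])<.05)&(h>t[2]-.03)&(h<t[2]+.03)]
S=K[(K[:,2]<t[2]-.001)]; print('skirt',len(S),np.percentile(S[:,2]-t[2],[2,50,98]))
S=S[S[:,2]>t[2]-.007]
o=S[:,:2]; 
from scipy.optimize import least_squares
e=np.array([np.cos(np.radians(172.1)),np.sin(np.radians(172.1))])
# rim: extreme points by angle sector on the nose side
ang=np.degrees(np.arctan2(*( (o-t[:2])@np.array([[-e[1],e[0]],[e[0],e[1]]]).T).T)); rad=np.hypot(*(o-t[:2]).T)
rim=np.array([o[(ang>=a)&(ang<a+6)][np.argmax(rad[(ang>=a)&(ang<a+6)])] for a in range(-84,84,6) if ((ang>=a)&(ang<a+6)).sum()>3])
f=least_squares(lambda p:np.hypot(*(rim-p).T)-.024,t[:2]); q=f.x-t[:2]
print('knob axis - tcp (along nose, lateral)',q@e,q@[-e[1],e[0]],len(rim),np.abs(f.fun).mean(),f.x)
Rb=K[(K[:,2]>t[2]+.018)&(K[:,2]<t[2]+.023)]; print('rib top',len(Rb), cv2.minAreaRect(Rb[:,:2].astype(np.float32)) if len(Rb) else 0)
E
python3 v.py
```

```text
9.8 [ 0.65481594 -0.04986363  0.31021727] [-1.79974263e+02 -8.72931968e-02  1.72104887e+02] 0.015841420608199954 49.999966621398926 [-1.29212542 -1.10168905 -0.82352425]
tip 540 [ 0.5965939  -0.05031943  0.23322214] ((0.5958429574966431, -0.050334103405475616), 0.00791090913116932)
shaft_tip 0.72 [300.9, 147.2] [ 0.5945 -0.0501  0.234 ]
shaft_tip 0.72 [143.1, 272.1] [ 0.6529 -0.1529  0.234 ]
valve 0.55 [303.0, 147.7] [ 0.5966 -0.0503  0.2   ]
knob_nose 0.79 [131.0, 61.1] [ 0.5572 -0.0936  0.33  ]
knob_nose 0.73 [318.2, 257.8] [ 0.6275 -0.0457  0.33  ]
knob 0.82 [175.1, 82.4] [ 0.565  -0.0816  0.33  ]
knob 0.65 [316.0, 285.0] [ 0.6373 -0.0478  0.33  ]
pip 29 300.82758620689657 87.10344827586206 [ 0.5614694  -0.04627413  0.2035    ]
pip yaw 173.41927348049663 0.0342563048059942
flat [176. 174. 168. 170. 172. 178.] [0.00412527 0.00414898 0.00416958 0.00420763 0.00421558 0.00424146]
skirt 2436 [-0.01948002 -0.0069392  -0.00261659]
knob axis - tcp (along nose, lateral) -0.0002467704982460297 0.0007317862616888317 22 0.001738326799114129 [ 0.65495979 -0.05062239]
rib top 3488 ((0.6511201858520508, -0.050124283879995346), (0.038191746920347214, 0.03806352615356445), 37.70043182373047)
```

Pip and flat both give a yaw of about 173°. The knob sits centred in the grip, so I'll move over the shaft at (0.5956,-0.0503).

Request:
jog_arm --travel '[[0.06,-0.008,0],[0.117,-0.017,0],[0.117,-0.017,0.04],[0.117,-0.017,0.08],[0.117,-0.017,0.098],[0.117,-0.017,0.098],[0.117,-0.017,0.098],[0.117,-0.017,0.098],[0.117,-0.017,0.098],[0.117,-0.017,0.098]]' --dr '[[0,0,-0.003],[0,0,-0.003],[0,0,-0.003],[0,0,-0.003],[0,0,-0.003],[0,0,-0.003],[0,0,-0.003],[0,0,-0.003],[0,0,-0.003],[0,0,-0.003]]' --claw '[0,0,0,0,0,0,0,0,0,0]'

```text
time_s: 11.3
tcp_pos: [0.5961, -0.0503, 0.2622]
eef_rot: [180.0, 0.0, 173.2]
contact_force: [-0.0, 0.8, -0.3]
gripper_width: 0.0156
gripper_force: 50.0
```

Request:
jog_arm --travel '[[0,0,0.004],[0,0,0.008],[0,0,0.011],[0,0,0.014],[0,0,0.017],[0,0,0.02],[0,0,0.022],[0,0,0.024],[0,0,0.024],[0,0,0.024]]' --dr '[[0,0,0],[0,0,0],[0,0,0],[0,0,0],[0,0,0],[0,0,0],[0,0,0],[0,0,0],[0,0,0],[0,0,0]]' --claw '[0,0,0,0,0,0,0,0,0,0]'

```text
time_s: 12.55
tcp_pos: [0.5961, -0.0503, 0.2501]
eef_rot: [-180.0, 0.0, 173.2]
contact_force: [0.2, 0.2, -0.2]
gripper_width: 0.0151
gripper_force: 50.0
```

Request:
jog_arm --travel '[[0,0,0.003],[0,0,0.006],[0,0,0.009],[0,0,0.012],[0,0,0.015],[0,0,0.018],[0,0,0.02],[0,0,0.022],[0,0,0.022],[0,0,0.022]]' --dr '[[0,0,0],[0,0,0],[0,0,0],[0,0,0],[0,0,0],[0,0,0],[0,0,0],[0,0,0],[0,0,0],[0,0,0]]' --claw '[0,0,0,0,0,0,0,0,0,0]' --newtons 60

```text
time_s: 13.8
tcp_pos: [0.5961, -0.0504, 0.24]
eef_rot: [-180.0, 0.0, 173.2]
contact_force: [-3.0, 1.3, 5.0]
gripper_width: 0.0156
gripper_force: 60.0
```

Request:
jog_arm --travel '[[0,0,0.002],[0,0,0.004],[0,0,0.006],[0,0,0.008],[0,0,0.01],[0,0,0.012],[0,0,0.014],[0,0,0.016],[0,0,0.016],[0,0,0.016]]' --dr '[[0,0,0],[0,0,0],[0,0,0],[0,0,0],[0,0,0],[0,0,0],[0,0,0],[0,0,0],[0,0,0],[0,0,0]]' --claw '[0,0,0,0,0,0,0,0,0,0]'

```text
time_s: 15.05
tcp_pos: [0.5962, -0.0504, 0.2334]
eef_rot: [-180.0, 0.1, 173.2]
contact_force: [-6.0, 2.7, 12.8]
gripper_width: 0.0154
gripper_force: 60.0
```

Request:
jog_arm --travel '[[0,0,0.001],[0,0,0.002],[0,0,0.003],[0,0,0.004],[0,0,0.004],[0,0,0.004],[0,0,0.004],[0,0,0.004],[0,0,0.004],[0,0,0.004]]' --dr '[[0,0,0],[0,0,0],[0,0,0],[0,0,0],[0,0,0],[0,0,0],[0,0,0],[0,0,0],[0,0,0],[0,0,0]]' --claw '[0,0,0,0,0,0,0,0,0,0]'

```text
time_s: 16.3
tcp_pos: [0.5964, -0.0505, 0.2332]
eef_rot: [-180.0, 0.2, 173.2]
contact_force: [-9.9, 4.0, 23.4]
gripper_width: 0.0154
gripper_force: 60.0
```

```bash
python3 - <<'E'
from h import *
c=cap('wrist');P=cloud(c);s=r.get_state();t=s['tcp_pos']
K=P[(abs(P[...,0]-t[0]+.02)<.012)&(abs(P[...,1]-t[1])<.024)&(P[...,2]<t[2]+.005)&(P[...,2]>.21)]
print('skirt top z',np.percentile(K[:,2],[5,50,95]))
c=cap('side');save(c,'pics/s9.png');P=cloud(c)
m=(P[...,0]>.35)&(P[...,0]<.515)&(P[...,1]>.03)&(P[...,1]<.27)&(P[...,2]>.005); print('door',np.percentile(P[m],[1,50,99],axis=0).round(3), s['contact_force'])
E
```

```text
skirt top z [0.21513804 0.2277058  0.23634621]
door [[0.352 0.04  0.026]
 [0.44  0.154 0.635]
 [0.513 0.264 0.74 ]] [-11.15800285   4.11249229  23.54087079]
```

View pics/s9.png

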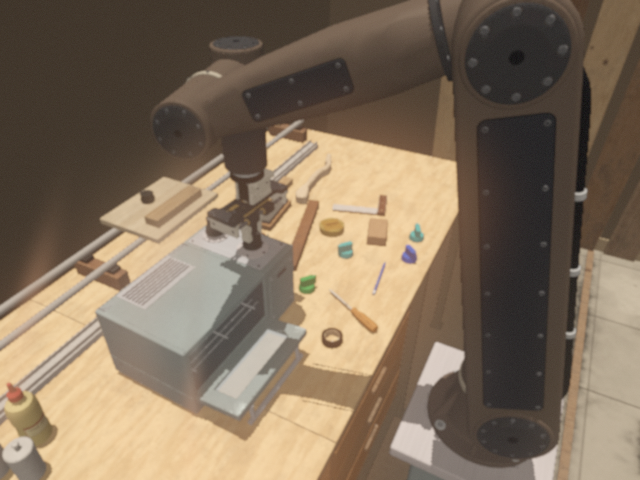

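The side view shows the door lying fully down at about (255,370). The knob is held on the shaft at (250,240), and the bystanders look unmoved.

```bash
python3 -c "
from plant import r
print(r.close_job())"
```

```text
the job is handed in; nothing more can be done
None
```

The job is handed in: the door was opened fully first, then the black knob was aligned, seated on the shaft and pressed in to the valve's stop, where the arm still holds it at about 23 N; no verdict was returned.

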